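# Jar into the ice bucket, lid on, clip closed

## Robot

A 6-joint arm with a two-finger parallel gripper is mounted at the origin on the work surface. World frame = base frame: x ahead of the robot, y to its left, z up, the work surface at z = 0. Lengths are in m, angles in rad, forces in N, time in s.
With the tool pointing down it reaches from about 0.375 to 0.975 m from the base axis. Payload 3.8 kg.
Tool frame: the origin (TCP) lies midway between the tips of the shut fingers; the grasp point (between the pads) lies 19 mm behind it; z points along the fingers, y is the line along which they close (so a half turn about z gives the same grasp; the last joint's range is limited). The gripper opens to 85 mm and grips with 20 to 120 N. Pads are 22 mm wide; open, the fingers measure 114 mm over their backs; the gripper's body (76 mm by 85 mm) begins 54 mm behind the grasp point. The pads swing forward as they close: fully open they stand 13 mm farther back than shut.
Start: joints at [-1.194, 0.264, 1.604, -0, 1.274, -0.037], TCP at [0.271, -0.618, 0.231] pointing down, gripper open.
Joint ranges: [-2.63, 2.63], [-0.94, 2.18], [0.31, 2.57], [-1.31, 4.45], [0, 2.66], [-2.55, 2.55]. Speed limits (rad/s): [2.57, 2.57, 3.14, 3.14, 3.14, 3.14].

## Interface

Orientations are given as a rotation vector (axis times angle).
In Python, from workcell import * gives the robot as it stands. The module is installed in compiled form; this text tells all that it offers.
- The arm moves only by the tool apply_moves, never from a script. Its arguments are lists of equal length, an entry for each row: "fingers": the opening, from 0 (shut) to 1 (fully open); "travel": the shift along the tool's x, y, z normalised to -1 to 1, where 1 is 0.05 m, a list of three; "rotation": the turn, a rotation vector about the tool's x, y, z normalised to -1 to 1, where 1 is 6 degrees, a list of three. In form: {"fingers": [fingers, ...], "travel": [[dx, dy, dz], ...], "rotation": [[ax, ay, az], ...]}. A call has 1 to 12 rows; each row shifts and turns the commanded pose from where the row before left it, along the tool's axes as they then stand; what a row does not reach is not made up. A row lasts 1/10 s, in which the tool goes at most 50 mm and 8.59 degrees, less where a joint would pass 70% of its speed; a pose out of reach is approached as far as the arm can. A call with a number of a shift or a turn outside -1 to 1 is refused whole. A call with a gripper value outside its range is refused whole. The fingers move at their own pace and stop on an object; "newtons" is the grip in N (left out, the last holds). Time passes only in rows, so rows that do not move let the fingers close. It gives the time, the measured TCP pose, the force, the opening and the grip force at its end, in the units of the state.
- read_state(): the state, without advancing time (a new reading comes with each control period).
- read_camera(name): name is "side" or "top" or "wrist"; returns a dict with "image" (400x640x3 uint8, red, green, blue), "fx", "fy", "cx", "cy" (pixels), "k1" (the pictures are not rectified: a ray, as slopes to the right and down, at radius r is drawn at 1 + k1 r^2 times it, then the intrinsics apply), "extrinsics" (4x4, takes a point from world to camera coordinates). Camera axes: x right, y down, z forward; pixel columns grow to the right and rows downward; lengths in m; the calibration is good to about 2 mm. A picture is of the moment at which its call begins. There is no depth.
- finish_job(): hands the job in; it is judged then, once.
Trained networks look in the newest picture that a camera, given by its name, has taken for a name from the list of things; names that differ only in an ending like _2 or _b are one class to them, and where a whole thing is asked for, a point or a joint stands for the part that bears it (a point fixed in the world has none). Each returns a list of dicts, best first, with "p" (0 to 1); they miss things now and then, are a little off and sometimes report something else, mostly with a low value. They report only what shows in the picture. A call takes as long as a camera call. They do not tell look-alikes from the thing itself.
- regions_of(camera, name): "mask" (400x640 bool, what is visible of it) and "bbox" ([left, top, width, height] in pixels, round what is visible of it).
- tip_of(camera, name): "location" ([column, row] in pixels: a listed point, or the origin of a listed thing).
The state is a dict: "time": time; "q": joint angles; "joint_vel": joint speeds; "joint_torque": joint torques, N m; "tool_pos": TCP position; "tcp_rot": TCP orientation; "wrist_force": force on the tool from outside, world axes, zero at the start; "torque": the same for the moment, N m; "width": opening from 0.0 (shut) to 1.0 (fully open); "grip_force": force on a finger pad.
Only numpy, scipy, OpenCV 4.12 (cv2) and the standard library are available. Lean on these libraries where they do the work, as an engineer would, in place of code of your own. Each camera call takes 0.05 s, during which the arm holds its last target. There are 200 camera calls.

## Task

Take the small red jar of cherries off the freely spinning turntable and stand it upright in the glass ice bucket, then put the lid on the bucket, fully home with its brass catch under the bucket's clip, and swing the clip over until it lies flat down in the catch. Lower the jar and the lid all the way before letting go; do not let them drop. Leave the two cups and the ashtray standing on the turntable and the tongs and the tumbler where they are.

Things in the scene. Friction and masses are not known exactly. Their poses are not given: they have to be found in the camera images.
- bucket: Round clear glass ice bucket with brass bands, fixed to the shelf. Origin: centre of its underside, z up. 120 high, outer radius 78 at the rim and 70 at the foot, wall 5 (opening radius 73), inner floor at z = 6. The clip's hinge stands outside the rim on its -x side.
- clip (a joint): Angle of the brass clip on the bucket, rad. 0: arm flat across the lid, pointing to the bucket's axis (+x of the bucket); 1.57: straight up; more: leaning outward. It starts open (1.6 to 1.95), can go to 2.1, and its slightly stiff hinge stays where it is left (about 0.03 N m). Arm 60 long from the hinge, 12 wide, 6 thick.
- clip_hinge (a point): Axis of the clip's hinge, fixed to the bucket, at (-94, 0, 131) mm in the bucket's frame; the axis runs along the bucket's y.
- clip_tab (a point): Centre of the outer face (top when closed) of the round red finger tab on the clip, 18 in diameter, 8 above the arm, 48 from the hinge along the arm. Frame: x along the arm away from the hinge, z out of the tab's face.
- clip_under (a point): Point on the underside of the clip's arm, 30 from the hinge; lies on the lid between the catch's cheeks when closed.
- lid: Loose round wooden lid, 250 g. Origin: centre of its underside, z up. Plug radius 68, z 0 to 14, enters the bucket; flange radius 78, z 14 to 22, rests on the rim (origin then at z = 106 of the bucket). Brass bar handle at its centre: 36 long along x, 14 wide along y, z 22 to 52. Catch at its -x edge. Seated right, its x axis points as the bucket's.
- lid_handle (a point): Centre of the lid's handle, at z = 42 of the lid, the height to grip across y.
- lid_catch (a point): Middle of the catch on the lid's top: 64 from its centre towards -x, between two brass cheeks that open upward as a V (about 15 apart at the foot, 30 at the top, 13 high, 18 long). The clip's arm lies there when closed.
- turntable: Wooden turntable, radius 140, top at z = 24, spins freely about its centre. Origin: centre of its underside.
- jar: Small closed red jar with a brass cap, 48 in diameter, 80 high, 200 g, standing near the turntable's edge. Origin: centre of its underside.
- cup_a: White espresso cup on the turntable, radius 30, 55 high. Origin: centre of its underside.
- cup_b: Blue espresso cup on the turntable, radius 30, 55 high. Origin: centre of its underside.
- ashtray: Green crystal ashtray on the turntable, radius 42, 28 high. Origin: centre of its underside.
- tongs: Steel tongs lying on the shelf, 170 long, 40 wide, 9 high. Origin: middle of the underside.
- tumbler: Glass tumbler, radius 38, 85 high, at the back. Origin: centre of its underside.
Things that resemble listed ones, but are neither listed nor needed, are in the scene too. Of the things shaped like the jar, the red one is meant. Leave any black look-alike of the lid alone.

How it is judged:
By the outcome, as a careful person would: the job done as asked, in the order asked, and still so for the second after the job is handed in, with the robot touching nothing.
It also fails if it takes over 70 s, if anything falls off the work surface, if the arm or the gripper's body presses on something with over 40 N, if the wrist force passes 120 N, or if a joint passes its speed limit or range.

## Working session

There is one attempt and no reset: what is moved stays moved. The work goes in short steps, Python scripts to look and compute and a tool call to move; the robot and the scene stay as the last step left them, time stands still between calls to the robot, and variables do not carry over. Pictures are saved under pics/ and viewed, at most 10 in all, crops included, and the job is handed in when it is done.

Besides the shell and the picture viewer there is one more tool, called after "Emit:" by a JSON object that holds its "method" and its "body". apply_moves: Moves the arm, as the interface text tells. Scaled input: -1 to 1 covers 0.05 m each way for a shift and 6 degrees each way for a turn. Its arguments: {"type":"object","properties":{"fingers":{"type":"array","items":{"type":"number"}},"travel":{"type":"array","items":{"type":"array","items":{"type":"number"}}},"rotation":{"type":"array","items":{"type":"array","items":{"type":"number"}}},"newtons":{"type":"number"}},"required":["fingers","travel","rotation"]}

```bash
mkdir -p pics; cat > h.py <<'E'
from workcell import *
import numpy as np, cv2
from scipy.spatial.transform import Rotation as R
def ray(c,px):
    K=np.array([[c['fx'],0,c['cx']],[0,c['fy'],c['cy']],[0,0,1.]])
    u=cv2.undistortPointsIter(np.array([[px]],float),K,np.array([c['k1'],0,0,0,0.]),None,None,(3,50,1e-9))[0,0]
    E=np.array(c['extrinsics']);Rm=E[:3,:3]
    return -Rm.T@E[:3,3], Rm.T@np.array([u[0],u[1],1.])
def atz(c,px,z):
    o,d=ray(c,px); return o+d*(z-o[2])/d[2]
def proj(c,P):
    E=np.array(c['extrinsics']);p=E[:3,:3]@np.array(P)+E[:3,3];s=p[:2]/p[2];s=s*(1+c['k1']*(s@s))
    return np.array([c['fx']*s[0]+c['cx'],c['fy']*s[1]+c['cy']])
def tri(l):
    A=np.zeros((3,3));b=np.zeros(3)
    for c,px in l:
        o,d=ray(c,px);d=d/np.linalg.norm(d);M=np.eye(3)-np.outer(d,d);A+=M;b+=M@o
    return np.linalg.solve(A,b)
def save(c,n): cv2.imwrite('pics/'+n+'.png',cv2.cvtColor(c['image'],cv2.COLOR_RGB2BGR))
E
python3 - <<'E'
from h import *
np.set_printoptions(precision=3,suppress=True)
cs={}
for n in('top','side'):
    c=cs[n]=read_camera(n);save(c,n+'0');print(n,ray(c,(320,200)))
    for t in 'bucket clip_hinge clip_tab lid lid_handle lid_catch turntable jar cup_a ashtray tongs tumbler'.split():
        z={'lid_handle':.042,'lid_catch':.022,'jar':.024,'cup_a':.024,'ashtray':.024,'clip_hinge':.131,'clip_tab':.18}.get(t,0)
        for d in tip_of(n,t)[:4]:
            print(n,t,round(d['p'],2),np.round(d['location']),atz(c,d['location'],z)) if d['p']>.2 else 0
print(read_state())
E
```

```text
top (array([0.485, 0.014, 1.265]), array([ 0.054, -0.004, -0.999]))
top bucket 0.67 [220. 222.] [0.496 0.297 0.   ]
top clip_hinge 0.78 [210. 262.] [0.393 0.294 0.131]
top clip_tab 0.63 [204. 270.] [0.377 0.297 0.18 ]
top lid 0.91 [426. 203.] [ 0.538 -0.297  0.   ]
top lid 0.79 [428. 285.] [ 0.305 -0.297  0.   ]
top lid 0.41 [430. 202.] [ 0.543 -0.308  0.   ]
top lid 0.31 [210. 263.] [0.379 0.327 0.   ]
top lid_handle 0.94 [437. 285.] [ 0.309 -0.31   0.042]
top lid_handle 0.58 [429. 200.] [ 0.545 -0.296  0.042]
top lid_catch 0.94 [448. 266.] [ 0.359 -0.351  0.022]
top lid_catch 0.79 [433. 223.] [ 0.482 -0.309  0.022]
top turntable 0.97 [328. 190.] [ 0.582 -0.014  0.   ]
top jar 0.71 [313. 162.] [0.66  0.028 0.024]
top cup_a 0.85 [356. 169.] [ 0.639 -0.094  0.024]
top cup_a 0.59 [303. 207.] [0.535 0.056 0.024]
top ashtray 0.73 [426. 203.] [ 0.539 -0.291  0.024]
top ashtray 0.56 [341. 215.] [ 0.51  -0.05   0.024]
top tongs 0.69 [306. 122.] [0.781 0.045 0.   ]
top tumbler 0.82 [371. 131.] [ 0.752 -0.145  0.   ]
side (array([0.206, 0.509, 0.621]), array([ 0.453, -0.63 , -0.632]))
side bu
[... 767 characters left out ...]
de cup_a 0.81 [320. 202.] [ 0.628 -0.079  0.024]
side ashtray 0.71 [352. 229.] [ 0.51  -0.039  0.024]
side tongs 0.79 [246. 214.] [0.778 0.037 0.   ]
side tongs 0.43 [315. 334.] [0.438 0.216 0.   ]
side tumbler 0.87 [296. 180.] [ 0.762 -0.149  0.   ]
{'time': 1.3, 'q': array([-1.194,  0.264,  1.604,  0.   ,  1.274, -0.037]), 'joint_vel': array([-0.001,  0.002,  0.   ,  0.001,  0.   ,  0.001]), 'joint_torque': array([  0.001, -51.506, -36.772,  -0.   ,   0.001,   0.   ]), 'tool_pos': array([ 0.271, -0.618,  0.231]), 'tcp_rot': array([3.075, 0.645, 0.   ]), 'wrist_force': array([ 0.116,  0.841, -0.309]), 'torque': array([ 0.063,  0.013, -0.016]), 'grip_force': 0.0, 'width': 1.0024181196557989}
```

```bash
python3 - <<'E'
import cv2,numpy as np
t=cv2.imread('pics/top0.png');s=cv2.imread('pics/side0.png')
a=cv2.resize(t[90:330,160:500],(800,565),interpolation=3);cv2.imwrite('pics/a.png',a)
b=cv2.resize(s[140:390,170:510],(800,588),interpolation=3);cv2.imwrite('pics/b.png',b)
E
```

```text
(no output)
```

View pics/a.png

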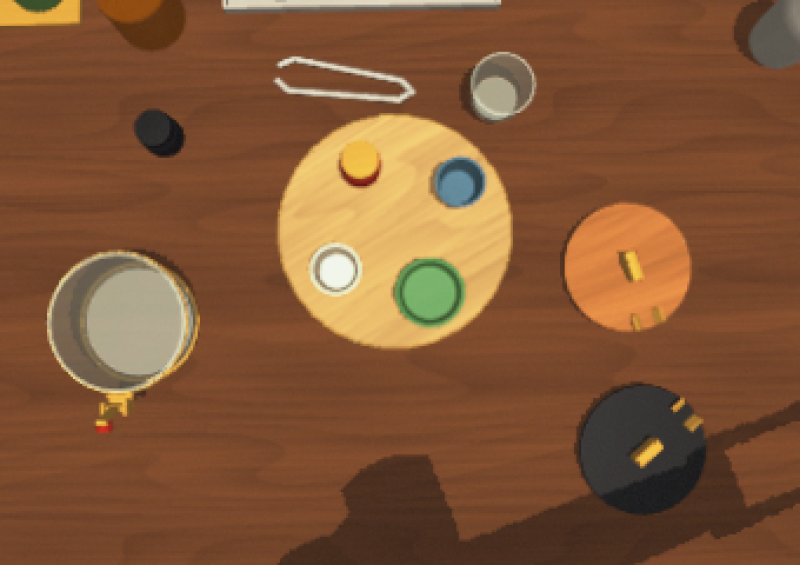

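View pics/b.png

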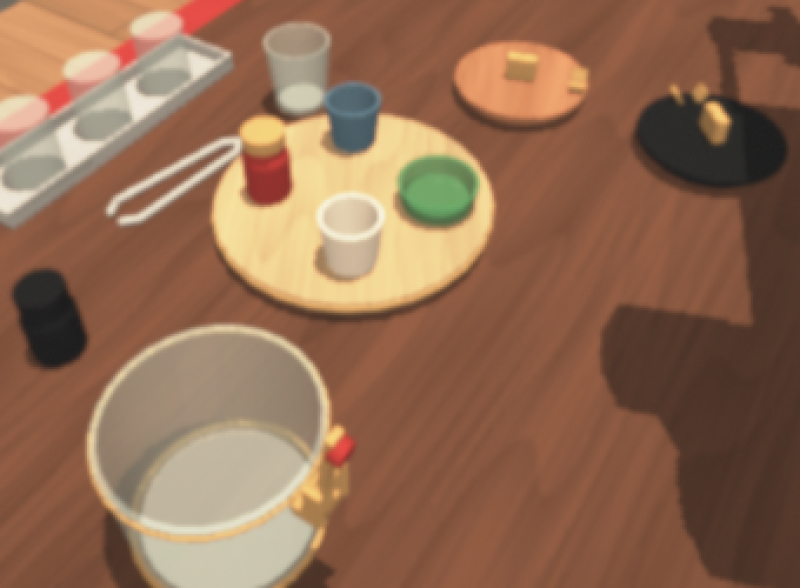

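The view shows two jar-shaped things: the red one with the brass cap, at top image (313,159) on the turntable, and a black one at (228,146). The red one is meant. It also shows two lids: a wooden one at (427,203) and a black one at (433,282). The wooden one fits and the black one stays. The clip is open on the bucket's world -x side. Next I refine the poses by silhouette fitting and confirm with one crop.

```bash
cat >> h.py <<'E'
from scipy.optimize import minimize
def hullmask(c,pts):
    p=np.array([proj(c,q) for q in pts],np.float32); h=cv2.convexHull(p)
    m=np.zeros((400,640),np.uint8); cv2.fillConvexPoly(m,np.round(h*256).astype(np.int32),255,cv2.LINE_AA,8); return m/255.
T=np.linspace(0,2*np.pi,60,endpoint=False)
def cyl(x,y,rings): return [(x+r*np.cos(t),y+r*np.sin(t),z) for r,z in rings for t in T]
def fit(obs,rings,x0):
    f=lambda v: sum(np.abs(hullmask(c,cyl(*v,rings))-m).sum()/m.sum() for c,m in obs)
    r=minimize(f,x0,method='Nelder-Mead',options=dict(initial_simplex=np.array(x0)+np.array([[0,0],[.008,0],[0,.008]]),xatol=1e-4,fatol=1e-4)); return r.x,r.fun
def pick(n,name,px):
    l=[d['mask'] for d in regions_of(n,name) if d['mask'][int(px[1]),int(px[0])]]
    return l[0].astype(float) if l else None
E
python3 - <<'E'
from h import *
np.set_printoptions(precision=4,suppress=True)
cs={n:read_camera(n) for n in('top','side')}
spec={'jar':([(.024,.024),(.024,.104)],(.659,.03),.07),'bucket':([(.070,0),(.078,.12)],(.488,.297),.03),'lid':([(.078,.014),(.078,.022)],(.54,-.29),.02),'turntable':([(.14,.0),(.14,.024)],(.585,-.02),.024)}
for t,(r,x0,z) in spec.items():
    obs=[]
    for n,c in cs.items():
        m=pick(n,t,proj(c,(*x0,z)))
        if m is not None: obs.append((c,m)); print(t,n,fit([(c,m)],r,x0))
    if len(obs)==2: print(t,'both',fit(obs,r,x0))
for t in 'clip_hinge','clip_tab','lid_catch','lid_handle':
    d=[min(tip_of(n,t),key=lambda d:np.hypot(*(np.array(d['location'])-g)),default=None) for n,g in (('top',(426,203) if 'lid' in t else (208,265)),('side',(400,175) if 'lid' in t else (312,340)))]
    print(t,tri([(cs[n],k['location']) for n,k in zip(cs,d)]))
t=cs['top']['image'][135:235,285:465];cv2.imwrite('pics/c.png',cv2.cvtColor(cv2.resize(t,(800,444),interpolation=3),cv2.COLOR_RGB2BGR))
E
```

```text
jar top (array([0.6578, 0.0288]), np.float64(0.26818469323213157))
jar side (array([0.6646, 0.0217]), np.float64(0.1820192493312374))
jar both (array([0.6605, 0.0274]), np.float64(0.46281021732226313))
bucket top (array([0.4839, 0.2979]), np.float64(0.0820795447516546))
bucket side (array([0.4807, 0.2973]), np.float64(0.05034012021590746))
bucket both (array([0.4826, 0.2972]), np.float64(0.1398530854687085))
lid top (array([ 0.5385, -0.2933]), np.float64(0.08050042102730663))
turntable top (array([ 0.5863, -0.012 ]), np.float64(0.3205885604656456))
turntable side (array([ 0.5929, -0.0236]), np.float64(0.5695928158890518))
turntable both (array([ 0.5869, -0.0131]), np.float64(0.930454372714848))
clip_hinge [0.3935 0.2951 0.1293]
clip_tab [0.3811 0.2998 0.164 ]
lid_catch [ 0.4758 -0.3227  0.0101]
lid_handle [ 0.5442 -0.2979  0.0406]
```

View pics/c.png

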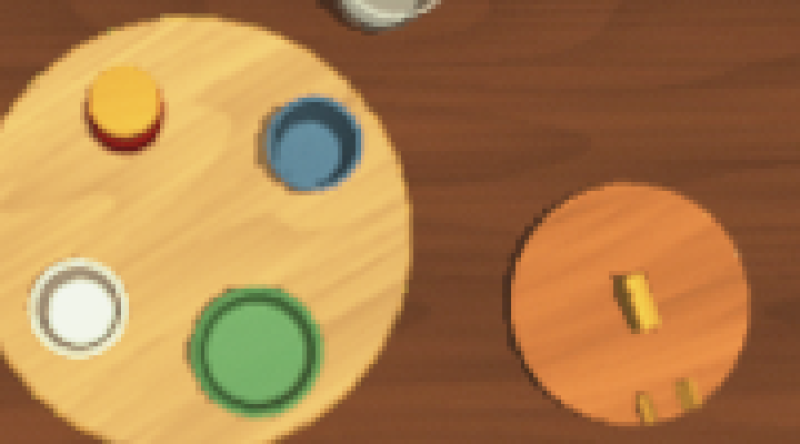

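The crop confirms it: the red jar with the brass cap is at crop (125,105), full image (313,159). The wooden lid has its handle at crop (640,302), and its catch points to robot -x and slightly to the right.

Emit:
{"method": "apply_moves", "body": {"fingers": [1, 1, 1, 1, 1, 1, 1, 1, 1, 1, 1, 1], "travel": [[0.7, -0.5, 0], [0.7, -0.5, 0], [0.7, -0.5, 0], [0.7, -0.5, 0], [0.7, -0.5, 0], [0.7, -0.5, 0], [0.7, -0.5, 0], [0.7, -0.5, 0], [0.7, -0.5, 0], [0.7, -0.5, 0], [0.7, -0.5, 0], [0.7, -0.5, 0]], "rotation": [[0, 0, 0], [0, 0, 0], [0, 0, 0], [0, 0, 0], [0, 0, 0], [0, 0, 0], [0, 0, 0], [0, 0, 0], [0, 0, 0], [0, 0, 0], [0, 0, 0], [0, 0, 0]], "newtons": 40}}

```text
time: 3.4
tool_pos: [0.5361, -0.1729, 0.2316]
tcp_rot: [3.074, 0.645, 0.001]
wrist_force: [0.2, 0.3, -0.2]
width: 1.001
grip_force: 0.0
```

Emit:
{"method": "apply_moves", "body": {"fingers": [1, 1, 1, 1, 1], "travel": [[0.7, -0.5, 0], [0.7, -0.5, 0], [0.7, -0.5, 0], [0.7, -0.5, 0], [0, 0, 0]], "rotation": [[0, 0, 0], [0, 0, 0], [0, 0, 0], [0, 0, 0], [0, 0, 0]]}}

```text
time: 3.9
tool_pos: [0.6254, -0.022, 0.2313]
tcp_rot: [-3.072, -0.652, -0.003]
wrist_force: [0.9, -0.8, 0.8]
width: 0.993
grip_force: 0.0
```

```bash
cat >> h.py <<'E'
def togo(x,y,z,yaw=None):
    s=read_state(); Rm=R.from_rotvec(s['tcp_rot']).as_matrix()
    d=Rm.T@(np.array([x,y,z])-s['tool_pos'])/.05
    print('t',round(s['time'],2),'pos',np.round(s['tool_pos'],4),'togo units',np.round(d,2),'yaw',np.degrees(np.arctan2(Rm[1,0],Rm[0,0])).round(2),'tilt',np.round(Rm[:,2],4),'w',round(s['width'],3),'F',np.round(s['wrist_force'],1),'q',np.round(s['q'],2))
E
python3 - <<'E'
from h import *
np.set_printoptions(precision=4,suppress=True)
c=read_camera('wrist');save(c,'w1')
hsv=cv2.cvtColor(c['image'],cv2.COLOR_RGB2HSV)
print('jar proj',proj(c,(.66,.027,.104)))
cs={'wrist':c,'top':read_camera('top'),'side':read_camera('side')}
for n,c in cs.items():
    for d in regions_of(n,'jar')[:3]: print(n,d['p'],d['bbox'])
    for d in tip_of(n,'jar')[:3]: print(n,d['p'],d['location'],atz(c,d['location'],.024))
togo(.66,.027,.231)
E
```

```text
jar proj [281.5825 129.6595]
wrist 0.89 [260.7, 97.1, 50.6, 54.8]
wrist 0.57 [83.9, 0.9, 36.6, 7.0]
wrist 0.65 [292.4, 119.5] [0.6644 0.025  0.024 ]
top 0.7 [215.0, 136.6, 27.3, 19.2]
top 0.59 [230.6, 150.6] [0.6983 0.2598 0.024 ]
top 0.31 [304.7, 206.3] [0.536 0.052 0.024]
side 0.71 [270.8, 189.8, 24.0, 38.2]
side 0.6 [176.2, 253.9, 29.7, 45.9]
side 0.74 [280.2, 220.1] [0.6714 0.0282 0.024 ]
side 0.7 [194.7, 287.4] [0.6887 0.2747 0.024 ]
t 4.35 pos [ 0.623  -0.0277  0.2314] togo units [ 1.12 -0.71  0.01] yaw 23.61 tilt [ 0.0002 -0.0001 -1.    ] w 0.997 F [-0.9  0.6  0.3] q [-0.08  0.17  1.72 -0.    1.25  1.07]
```

View pics/w1.png

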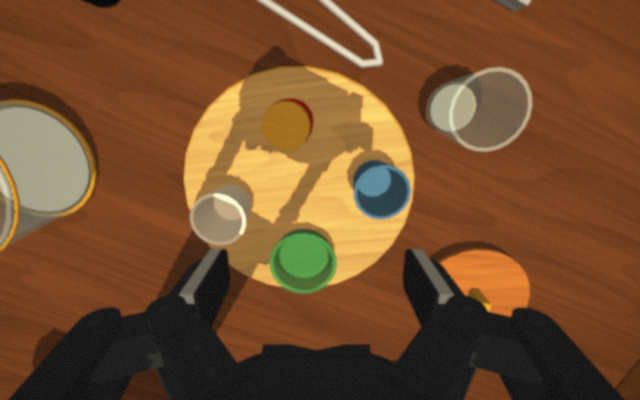

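The wrist view shows the jar's cap at about (287,124). The cups, ashtray and lid lie clear of the fingers.

```bash
python3 - <<'E'
from h import *
np.set_printoptions(precision=4,suppress=True)
for n,cap in (('wrist',(287,124)),('top',(313,159)),('side',(282,197))):
    c=read_camera(n);print(n,'cap@',atz(c,cap,.104), ray(c,cap)[0])
    r={'jar':(.024,(.66,.027))}
    m=pick(n,'jar',cap)
    if m is not None: print(fit([(c,m)],[(.024,.024),(.024,.08),(.021,.104)],(.66,.027)))
# rim fit: brass-coloured pixels of bucket rim in top
c=read_camera('top');g=cv2.cvtColor(c['image'],cv2.COLOR_RGB2HSV).astype(int)
im=c['image'].astype(int)
br=((g[...,0]>15)&(g[...,0]<32)&(g[...,1]>70)&(g[...,2]>120))
best=[]
def sc(v): 
    P=np.round([proj(c,q) for q in cyl(*v,[(.0755,.12)])]).astype(int); return sum(br[p[1],p[0]] for p in P)
for x in np.arange(.474,.50,.001):
    for y in np.arange(.285,.31,.001): best.append((sc((x,y)),x,y))
best.sort(reverse=True);print(best[:8])
o,d=ray(c,(213,227))
E
```

```text
wrist cap@ [0.6641 0.0183 0.104 ] [0.6956 0.0044 0.3745]
(array([0.6635, 0.0262]), np.float64(0.048995856754545694))
top cap@ [0.6574 0.0254 0.104 ] [0.4852 0.0143 1.2648]
side cap@ [0.6542 0.0308 0.104 ] [0.2064 0.5091 0.6206]
(array([0.6636, 0.0211]), np.float64(0.2657841583543084))
[(np.int64(43), np.float64(0.487), np.float64(0.296)), (np.int64(43), np.float64(0.484), np.float64(0.296)), (np.int64(43), np.float64(0.483), np.float64(0.295)), (np.int64(42), np.float64(0.485), np.float64(0.296)), (np.int64(41), np.float64(0.485), np.float64(0.295)), (np.int64(41), np.float64(0.484), np.float64(0.295)), (np.int64(40), np.float64(0.486), np.float64(0.296)), (np.int64(40), np.float64(0.483), np.float64(0.296))]
```

Emit:
{"method": "apply_moves", "body": {"fingers": [1, 1, 1, 1, 1, 1, 1, 1, 1, 1, 1], "travel": [[0.57, -0.33, 0], [0.57, -0.33, 0], [0, 0, 0.4], [0, 0, 0.5], [0, 0, 0.5], [0, 0, 0.5], [0, 0, 0.5], [0, 0, 0.5], [0, 0, 0.4], [0, 0, 0.3], [0, 0, 0]], "rotation": [[0, 0, 0], [0, 0, 0], [0, 0, 0], [0, 0, 0], [0, 0, 0], [0, 0, 0], [0, 0, 0], [0, 0, 0], [0, 0, 0], [0, 0, 0], [0, 0, 0]]}}

```text
time: 5.8
tool_pos: [0.6601, 0.0265, 0.0484]
tcp_rot: [-3.074, -0.645, 0.008]
wrist_force: [-0.7, 0.3, 0.9]
width: 1.004
grip_force: 0.0
```

Emit:
{"method": "apply_moves", "body": {"fingers": [0.8, 0.7, 0.62, 0.56, 0.5, 0.4, 0.3, 0.3, 0.3, 0.3], "travel": [[0, 0, 0], [0, 0, 0], [0, 0, 0], [0, 0, 0], [0, 0, 0], [0, 0, 0], [0, 0, 0], [0, 0, 0], [0, 0, 0], [0, 0, 0]], "rotation": [[0, 0, 0], [0, 0, 0], [0, 0, 0], [0, 0, 0], [0, 0, 0], [0, 0, 0], [0, 0, 0], [0, 0, 0], [0, 0, 0], [0, 0, 0]], "newtons": 35}}

```text
time: 6.8
tool_pos: [0.6635, 0.0266, 0.0531]
tcp_rot: [3.074, 0.645, 0.004]
wrist_force: [-0.8, 0.9, 6.5]
width: 0.546
grip_force: 36.7
```

```bash
python3 - <<'E'
from h import *
togo(.485,.2965,.25)
E
```

```text
t 6.8 pos [0.6635 0.0266 0.0531] togo units [-1.09 -6.37 -3.95] yaw 23.71 tilt [ 0.0027  0.     -1.    ] w 0.546 F [-0.8  0.9  6.5] q [0.   0.4  1.78 0.   0.96 1.16]
```

Emit:
{"method": "apply_moves", "body": {"fingers": [0.3, 0.3, 0.3, 0.3, 0.3, 0.3, 0.3], "travel": [[0, 0, -0.2], [0, 0, -0.5], [0, 0, -0.8], [0, 0, -0.8], [0, 0, -0.8], [0, 0, -0.8], [0, 0, 0]], "rotation": [[0, 0, 0], [0, 0, 0], [0, 0, 0], [0, 0, 0], [0, 0, 0], [0, 0, 0], [0, 0, 0]]}}

```text
time: 7.5
tool_pos: [0.6659, 0.0265, 0.2546]
tcp_rot: [3.072, 0.645, 0.019]
wrist_force: [0.2, 0.9, -0.7]
width: 0.546
grip_force: 36.8
```

Emit:
{"method": "apply_moves", "body": {"fingers": [0.3, 0.3, 0.3, 0.3, 0.3, 0.3, 0.3, 0.3, 0.3, 0.3, 0.3, 0.3], "travel": [[-0.05, -0.3, 0], [-0.11, -0.6, 0], [-0.13, -0.77, 0], [-0.13, -0.77, 0], [-0.13, -0.77, 0], [-0.13, -0.77, 0], [-0.13, -0.77, 0], [-0.13, -0.77, 0], [-0.11, -0.6, 0], [-0.05, -0.25, 0], [0, 0, 0], [0, 0, 0]], "rotation": [[0, 0, 0], [0, 0, 0], [0, 0, 0], [0, 0, 0], [0, 0, 0], [0, 0, 0], [0, 0, 0], [0, 0, 0], [0, 0, 0], [0, 0, 0], [0, 0, 0], [0, 0, 0]]}}

```text
time: 8.7
tool_pos: [0.4832, 0.2953, 0.2449]
tcp_rot: [3.073, 0.646, -0.003]
wrist_force: [-0.1, 0.6, -2.4]
width: 0.543
grip_force: 36.8
```

```bash
python3 - <<'E'
from h import *
togo(.485,.2965,.035)
c=read_camera('side');im=c['image'][100:390,150:450];c2=read_camera('top');i2=c2['image'][150:300,140:290]
a=np.hstack([cv2.resize(im,(410,400),interpolation=3),cv2.resize(i2,(390,400),interpolation=3)])
cv2.imwrite('pics/d.png',cv2.cvtColor(a,cv2.COLOR_RGB2BGR))
E
```

```text
t 8.7 pos [0.4832 0.2953 0.2449] togo units [ 0.05 -0.01  4.2 ] yaw 23.75 tilt [-0.0016 -0.0019 -1.    ] w 0.543 F [-0.1  0.6 -2.4] q [ 0.51  0.05  1.82 -0.    1.27  1.66]
```

View pics/d.png

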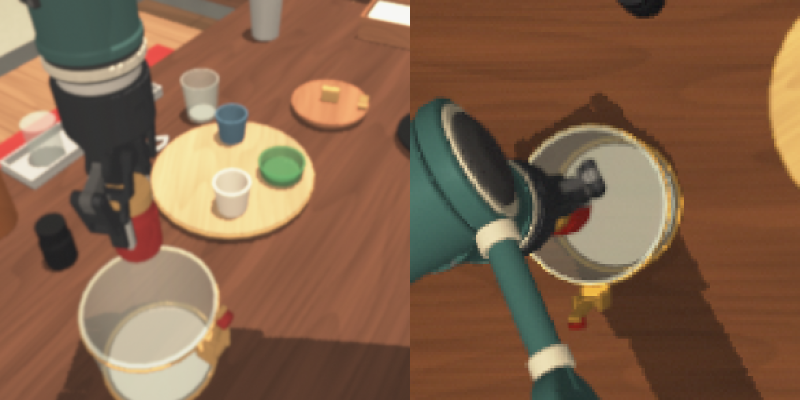

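The picture shows the jar held upright in the gripper above the bucket's opening. The clip is clear to one side.

Emit:
{"method": "apply_moves", "body": {"fingers": [0.3, 0.3, 0.3, 0.3, 0.3, 0.3, 0.3, 0.3, 0.3, 0.3, 0.3], "travel": [[0, 0, 0.3], [0, 0, 0.5], [0, 0, 0.5], [0, 0, 0.5], [0, 0, 0.5], [0, 0, 0.5], [0, 0, 0.5], [0, 0, 0.4], [0, 0, 0.2], [0, 0, 0.1], [0, 0, 0]], "rotation": [[0, 0, 0], [0, 0, 0], [0, 0, 0], [0, 0, 0], [0, 0, 0], [0, 0, 0], [0, 0, 0], [0, 0, 0], [0, 0, 0], [0, 0, 0], [0, 0, 0]]}}

```text
time: 9.9
tool_pos: [0.4838, 0.2955, 0.0457]
tcp_rot: [3.075, 0.644, -0.001]
wrist_force: [-0.4, 1.2, -2.2]
width: 0.541
grip_force: 36.8
```

Emit:
{"method": "apply_moves", "body": {"fingers": [0.3, 0.3, 0.3], "travel": [[0, 0, 0.06], [0, 0, 0.04], [0, 0, 0]], "rotation": [[0, 0, 0], [0, 0, 0], [0, 0, 0]]}}

```text
time: 10.2
tool_pos: [0.4842, 0.2963, 0.0418]
tcp_rot: [-3.074, -0.645, -0.002]
wrist_force: [0.6, 0.2, -2.8]
width: 0.548
grip_force: 36.8
```

Emit:
{"method": "apply_moves", "body": {"fingers": [0.3, 0.3, 0.3], "travel": [[0, 0, 0.04], [0, 0, 0.04], [0, 0, 0]], "rotation": [[0, 0, 0], [0, 0, 0], [0, 0, 0]]}}

```text
time: 10.5
tool_pos: [0.4836, 0.2959, 0.037]
tcp_rot: [3.074, 0.645, -0.001]
wrist_force: [0.5, -0.4, -1.0]
width: 0.546
grip_force: 36.8
```

Emit:
{"method": "apply_moves", "body": {"fingers": [0.3, 0.3], "travel": [[0, 0, 0.03], [0, 0, 0]], "rotation": [[0, 0, 0], [0, 0, 0]]}}

```text
time: 10.7
tool_pos: [0.4837, 0.296, 0.0356]
tcp_rot: [3.074, 0.645, -0.001]
wrist_force: [0.4, 0.0, -1.9]
width: 0.546
grip_force: 36.8
```

Emit:
{"method": "apply_moves", "body": {"fingers": [0.3, 0.3], "travel": [[0, 0, 0.03], [0, 0, 0]], "rotation": [[0, 0, 0], [0, 0, 0]]}}

```text
time: 10.9
tool_pos: [0.484, 0.2961, 0.0351]
tcp_rot: [-3.075, -0.645, -0.0]
wrist_force: [-2.6, -0.6, 4.8]
width: 0.543
grip_force: 37.4
```

Emit:
{"method": "apply_moves", "body": {"fingers": [0.57, 0.6, 0.65, 0.7, 0.78, 0.78, 0.78], "travel": [[0, 0, 0], [0, 0, 0], [0, 0, 0], [0, 0, 0], [0, 0, 0], [0, 0, 0], [0, 0, 0]], "rotation": [[0, 0, 0], [0, 0, 0], [0, 0, 0], [0, 0, 0], [0, 0, 0], [0, 0, 0], [0, 0, 0]]}}

```text
time: 11.6
tool_pos: [0.4838, 0.296, 0.0342]
tcp_rot: [3.075, 0.645, -0.0]
wrist_force: [-0.2, 0.3, -0.3]
width: 0.777
grip_force: 0.0
```

Emit:
{"method": "apply_moves", "body": {"fingers": [0.78, 0.78, 0.78, 0.78, 0.78, 0.78, 0.78, 0.78, 0.78], "travel": [[0, 0, -0.15], [0, 0, -0.3], [0, 0, -0.5], [0, 0, -0.7], [0, 0, -0.8], [0, 0, -0.8], [0, 0, -0.8], [0, 0, -0.4], [0, 0, 0]], "rotation": [[0, 0, 0], [0, 0, 0], [0, 0, 0], [0, 0, 0], [0, 0, 0], [0, 0, 0], [0, 0, 0], [0, 0, 0], [0, 0, 0]]}}

```text
time: 12.5
tool_pos: [0.4863, 0.2974, 0.2634]
tcp_rot: [-3.071, -0.645, -0.016]
wrist_force: [-0.7, 0.6, 0.2]
width: 0.783
grip_force: 0.0
```

```bash
python3 - <<'E'
from h import *
togo(.542,-.295,.25)
c=read_camera('wrist');c2=read_camera('side');save(c2,'s2')
i2=c2['image'][220:390,180:350]
cv2.imwrite('pics/e.png',cv2.cvtColor(np.hstack([cv2.resize(c['image'],(480,300)),cv2.resize(i2,(300,300),interpolation=3)]),cv2.COLOR_RGB2BGR))
E
```

```text
t 12.5 pos [0.4863 0.2974 0.2634] togo units [-3.75 11.3   0.22] yaw 23.71 tilt [ 0.0093  0.0051 -0.9999] w 0.783 F [-0.7  0.6  0.2] q [0.51 0.04 1.8  0.   1.29 1.66]
```

View pics/e.png

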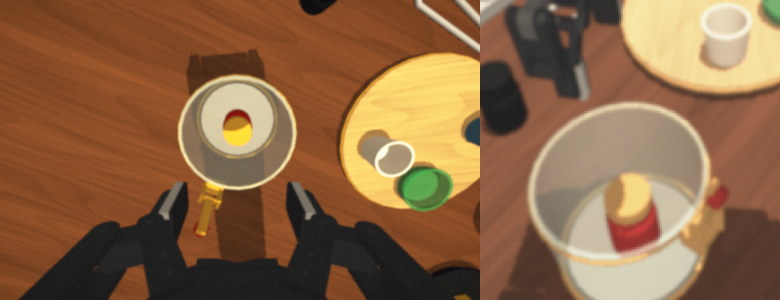

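The jar stands upright in the middle of the bucket, with its cap at crop (237,128) in the wrist view. Next is the lid.

Emit:
{"method": "apply_moves", "body": {"fingers": [0.9, 0.9, 0.9, 0.9, 0.9, 0.9, 0.9, 0.9, 0.9, 0.9, 0.9, 0.9], "travel": [[-0.1, 0.3, 0], [-0.2, 0.6, 0], [-0.26, 0.8, 0], [-0.26, 0.8, 0], [-0.26, 0.8, 0], [-0.26, 0.8, 0], [-0.26, 0.8, 0], [-0.26, 0.8, 0], [-0.26, 0.8, 0], [-0.26, 0.8, 0], [-0.26, 0.8, 0], [-0.26, 0.8, 0]], "rotation": [[0, 0, 0], [0, 0, 0], [0, 0, 0], [0, 0, 0], [0, 0, 0], [0, 0, 0], [0, 0, 0], [0, 0, 0], [0, 0, 0], [0, 0, 0], [0, 0, 0], [0, 0, 0]]}}

```text
time: 13.8
tool_pos: [0.5279, -0.1719, 0.2545]
tcp_rot: [-3.073, -0.644, 0.006]
wrist_force: [0.6, 0.4, 0.6]
width: 0.898
grip_force: 0.0
```

Emit:
{"method": "apply_moves", "body": {"fingers": [0.9, 0.9, 0.9, 0.9, 0.9], "travel": [[-0.26, 0.8, 0], [-0.26, 0.8, 0], [-0.2, 0.5, 0], [0, 0, 0], [0, 0, 0]], "rotation": [[0, 0, 0], [0, 0, 0], [0, 0, 0], [0, 0, 0], [0, 0, 0]]}}

```text
time: 14.3
tool_pos: [0.5374, -0.2808, 0.2545]
tcp_rot: [-3.072, -0.642, 0.005]
wrist_force: [-0.3, 0.4, -0.8]
width: 0.901
grip_force: 0.0
```

```bash
python3 - <<'E'
from h import *
np.set_printoptions(precision=4,suppress=True)
c=read_camera('wrist');save(c,'w3');cs=read_camera('side')
for t,z in(('lid',.0),('lid_handle',.042),('lid_catch',.022)):
    for n,k in(('wrist',c),('side',cs)):
        for d in tip_of(n,t)[:3]: print(n,t,round(d['p'],2),np.round(d['location']),atz(k,d['location'],z))
for n,k in(('wrist',c),('side',cs)):
    m=pick(n,'lid',proj(k,(.52,-.27,.022)))
    if m is not None: print(n,fit([(k,m)],[(.068,0),(.078,.014),(.078,.022)],(.54,-.295)))
togo(.542,-.295,.25)
E
```

```text
wrist lid 0.89 [281. 293.] [ 0.3204 -0.315   0.    ]
wrist lid 0.73 [326. 161.] [ 0.5389 -0.294   0.    ]
side lid 0.8 [472. 203.] [ 0.3132 -0.3124  0.    ]
side lid 0.56 [390. 180.] [ 0.5349 -0.291   0.    ]
wrist lid_handle 0.9 [272. 309.] [ 0.3212 -0.3064  0.042 ]
wrist lid_handle 0.63 [328. 165.] [ 0.5426 -0.2929  0.042 ]
side lid_handle 0.92 [473. 188.] [ 0.321  -0.3159  0.042 ]
side lid_handle 0.88 [389. 166.] [ 0.5429 -0.2916  0.042 ]
wrist lid_catch 0.86 [313. 287.] [ 0.3643 -0.3515  0.022 ]
wrist lid_catch 0.59 [322. 211.] [ 0.4787 -0.3141  0.022 ]
side lid_catch 0.66 [271. 358.] [0.4682 0.3033 0.022 ]
side lid_catch 0.6 [414. 175.] [ 0.4783 -0.3159  0.022 ]
side lid_catch 0.57 [459. 183.] [ 0.3636 -0.348   0.022 ]
wrist (array([ 0.54  , -0.2946]), np.float64(0.0393476243456504))
side (array([ 0.5403, -0.3009]), np.float64(0.13300263000286436))
t 14.8 pos [ 0.5394 -0.2798  0.257 ] togo units [-0.07  0.3   0.14] yaw 23.76 tilt [ 0.0003 -0.0002 -1.    ] w 0.898 F [ 0.2 -0.  -0.5] q [-0.52  0.12  1.72  0.    1.3   0.64]
```

View pics/w3.png

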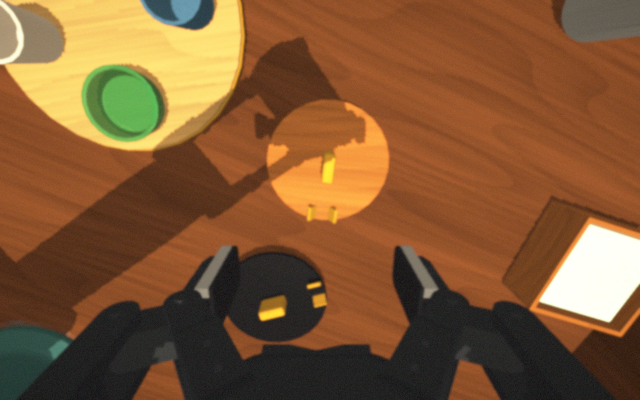

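The wooden lid's disc is centred at (328,160), with its handle at (328,168) and the catch cheeks at (310,213) and (334,215). The black lid is well below at (278,295). The wooden lid's yaw is about 19°.

Emit:
{"method": "apply_moves", "body": {"fingers": [0.7, 0.6, 0.6, 0.6, 0.6, 0.6, 0.6, 0.6, 0.6, 0.6, 0.6, 0.6], "travel": [[-0.1, 0.29, 0], [0, 0, 0], [0, 0, 0.5], [0, 0, 0.6], [0, 0, 0.6], [0, 0, 0.6], [0, 0, 0.6], [0, 0, 0.6], [0, 0, 0.4], [0, 0, 0.3], [0, 0, 0.1], [0, 0, 0]], "rotation": [[0, 0, 0.4], [0, 0, 0.4], [0, 0, 0], [0, 0, 0], [0, 0, 0], [0, 0, 0], [0, 0, 0], [0, 0, 0], [0, 0, 0], [0, 0, 0], [0, 0, 0], [0, 0, 0]]}}

```text
time: 16.0
tool_pos: [0.5403, -0.2959, 0.0413]
tcp_rot: [-3.099, -0.515, 0.001]
wrist_force: [0.8, 0.4, 0.4]
width: 0.597
grip_force: 0.0
```

```bash
python3 - <<'E'
from h import *
togo(.5405,-.295,.026)
c=read_camera('wrist');cs=read_camera('side')
a=np.hstack([cv2.resize(c['image'],(480,300)),cv2.resize(cs['image'][120:230,340:450],(300,300),interpolation=3)])
cv2.imwrite('pics/f.png',cv2.cvtColor(a,cv2.COLOR_RGB2BGR))
E
```

```text
t 16.0 pos [ 0.5403 -0.2959  0.0413] togo units [ 0.01 -0.02  0.31] yaw 18.87 tilt [-7.e-04  3.e-04 -1.e+00] w 0.597 F [0.8 0.4 0.4] q [-0.54  0.33  1.89 -0.    0.92  0.7 ]
```

View pics/f.png

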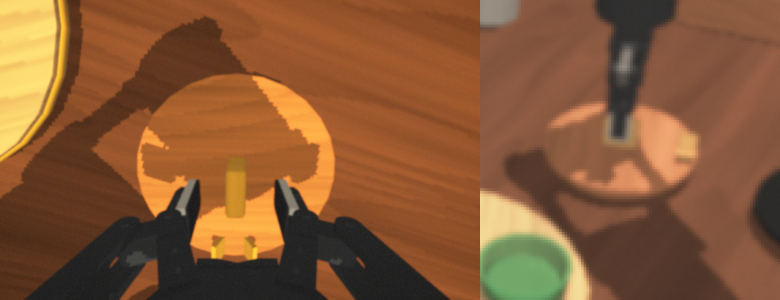

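The handle, at crop (235,188), lies centred and parallel between the fingers, which are at (190,197) and (286,197). I go down the last 15 mm and grip.

Emit:
{"method": "apply_moves", "body": {"fingers": [0.6, 0.6, 0.6, 0.4, 0.3, 0.22, 0.15, 0.1, 0.05, 0.05, 0.05, 0.05], "travel": [[0, 0, 0.15], [0, 0, 0.15], [0, 0, 0], [0, 0, 0], [0, 0, 0], [0, 0, 0], [0, 0, 0], [0, 0, 0], [0, 0, 0], [0, 0, 0], [0, 0, 0], [0, 0, 0]], "rotation": [[0, 0, 0], [0, 0, 0], [0, 0, 0], [0, 0, 0], [0, 0, 0], [0, 0, 0], [0, 0, 0], [0, 0, 0], [0, 0, 0], [0, 0, 0], [0, 0, 0], [0, 0, 0]], "newtons": 70}}

```text
time: 17.3
tool_pos: [0.5408, -0.2958, 0.0272]
tcp_rot: [3.099, 0.516, 0.001]
wrist_force: [-0.6, 0.4, 4.7]
width: 0.151
grip_force: 69.1
```

Emit:
{"method": "apply_moves", "body": {"fingers": [0.05, 0.05, 0.05, 0.05, 0.05, 0.05, 0.05, 0.05], "travel": [[0, 0, -0.1], [0, 0, -0.3], [0, 0, -0.6], [0, 0, -0.9], [0, 0, -0.9], [0, 0, -0.9], [0, 0, -0.6], [0, 0, 0]], "rotation": [[0, 0, 0], [0, 0, 0], [0, 0, 0], [0, 0, 0], [0, 0, 0], [0, 0, 0], [0, 0, 0], [0, 0, 0]]}}

```text
time: 18.1
tool_pos: [0.5434, -0.2974, 0.2493]
tcp_rot: [3.091, 0.515, 0.014]
wrist_force: [0.5, 0.1, -2.0]
width: 0.151
grip_force: 68.6
```

```bash
python3 - <<'E'
from h import *
np.set_printoptions(precision=4,suppress=True)
togo(.485,.296,.25)
w=read_camera('wrist');save(w,'w4');c=read_camera('side');t=read_camera('top')
for n,k in(('wrist',w),('side',c),('top',t)):
  for nm in('lid_catch','lid_handle','clip_hinge','clip_tab'):
    z={'lid_catch':.248,'lid_handle':.27,'clip_hinge':.131,'clip_tab':.175}[nm]
    for d in tip_of(n,nm)[:2]: print(n,nm,round(d['p'],2),np.round(d['location']),atz(k,d['location'],z))
# bucket rim from side and top now jar inside, arm away
for n,k in(('side',c),('top',t)):
    m=pick(n,'bucket',proj(k,(.485,.35,.05)))
    if m is not None: print(n,fit([(k,m)],[(.070,0),(.078,.12)],(.485,.296)))
E
```

```text
t 18.1 pos [ 0.5434 -0.2974  0.2493] togo units [  2.74 -11.61  -0.1 ] yaw 18.91 tilt [ 0.0102 -0.0062 -0.9999] w 0.151 F [ 0.5  0.1 -2. ] q [-0.54  0.14  1.72 -0.    1.27  0.7 ]
wrist lid_catch 0.71 [316. 340.] [ 0.4881 -0.3166  0.248 ]
wrist lid_handle 0.67 [318. 268.] [ 0.5468 -0.2967  0.27  ]
side lid_catch 0.76 [429. 101.] [ 0.4664 -0.2966  0.248 ]
side lid_catch 0.67 [462. 183.] [ 0.3008 -0.0266  0.248 ]
side lid_handle 0.56 [474. 188.] [0.2752 0.01   0.27  ]
side clip_hinge 0.7 [308. 342.] [0.3908 0.2935 0.131 ]
side clip_hinge 0.3 [294. 182.] [0.6404 0.0006 0.131 ]
side clip_tab 0.69 [318. 334.] [0.3708 0.2966 0.175 ]
side clip_tab 0.65 [320. 229.] [0.4809 0.1294 0.175 ]
top lid_catch 0.94 [460. 223.] [ 0.481  -0.3154  0.248 ]
top lid_handle 0.77 [436. 284.] [ 0.3441 -0.2494  0.27  ]
top lid_handle 0.66 [452. 198.] [ 0.5371 -0.2925  0.27  ]
top clip_hinge 0.96 [207. 262.] [0.3924 0.3016 0.131 ]
top clip_tab 0.47 [204. 275.] [0.365  0.2987 0.175 ]
side (array([0.4812, 0.2975]), np.float64(0.16250018586136653))
top (array([0.4848, 0.2988]), np.float64(0.1787045965927354))
```

Emit:
{"method": "apply_moves", "body": {"fingers": [0.05, 0.05, 0.05, 0.05, 0.05, 0.05, 0.05, 0.05, 0.05, 0.05, 0.05, 0.05], "travel": [[0.07, -0.3, 0], [0.14, -0.6, 0], [0.19, -0.8, 0], [0.19, -0.8, 0], [0.19, -0.8, 0], [0.19, -0.8, 0], [0.19, -0.8, 0], [0.19, -0.8, 0], [0.19, -0.8, 0], [0.19, -0.8, 0], [0.19, -0.8, 0], [0.19, -0.8, 0]], "rotation": [[0, 0, 0], [0, 0, 0], [0, 0, 0], [0, 0, 0], [0, 0, 0], [0, 0, 0], [0, 0, 0], [0, 0, 0], [0, 0, 0], [0, 0, 0], [0, 0, 0], [0, 0, 0]]}}

```text
time: 20.15
tool_pos: [0.495, 0.1617, 0.2422]
tcp_rot: [-3.098, -0.516, -0.001]
wrist_force: [-0.4, -0.4, -2.6]
width: 0.147
grip_force: 68.6
```

Emit:
{"method": "apply_moves", "body": {"fingers": [0.05, 0.05, 0.05, 0.05, 0.05, 0.05, 0.05, 0.05, 0.05, 0.05, 0.05], "travel": [[0.19, -0.8, 0], [0.19, -0.6, 0], [0.1, -0.3, 0], [0, 0, 0], [0, 0, 0], [0, 0, 0], [0, 0, 0], [0, 0, 0], [0, 0, 0], [0, 0, 0], [0, 0, 0]], "rotation": [[0, 0, 0], [0, 0, 0], [0, 0, 0], [0, 0, 0.5], [0, 0, 0.6], [0, 0, 0.6], [0, 0, 0.6], [0, 0, 0.6], [0, 0, 0.25], [0, 0, 0], [0, 0, 0]]}}

```text
time: 21.25
tool_pos: [0.4911, 0.2476, 0.2418]
tcp_rot: [3.141, 0.002, -0.0]
wrist_force: [0.5, 0.1, -3.0]
width: 0.147
grip_force: 68.7
```

```bash
python3 - <<'E'
from h import *
np.set_printoptions(precision=4,suppress=True)
togo(.485,.2965,.20)
w=read_camera('wrist');c=read_camera('side');t=read_camera('top');save(c,'s5');save(t,'t5');save(w,'w5')
def brass(c):
    g=cv2.cvtColor(c['image'],cv2.COLOR_RGB2HSV).astype(int)
    return (((g[...,0]>14)&(g[...,0]<34)&(g[...,1]>60)&(g[...,2]>110)))
D=[(k,np.minimum(cv2.distanceTransform((~brass(k)).astype(np.uint8),cv2.DIST_L2,5),4)) for k in(c,t)]
def cost(v,D=D):
    s=0
    for k,d in D:
        P=np.array([proj(k,q) for q in cyl(*v,[(.0755,.12)])],np.float32)
        s+=cv2.remap(d,P[None,:,0],P[None,:,1],1).mean()
    return s
for dd in(D,D[:1],D[1:]):
    b=min((cost((x,y),dd),x,y) for x in np.arange(.475,.497,.001) for y in np.arange(.287,.306,.001));print(b)
for n,k in(('wrist',w),('side',c),('top',t)):
  for nm in('lid_catch','clip_hinge','clip_tab'):
    z={'lid_catch':.240,'clip_hinge':.131,'clip_tab':.175}[nm]
    for d in tip_of(n,nm)[:1]: print(n,nm,round(d['p'],2),np.round(d['location']),atz(k,d['location'],z))
im=cv2.resize(w['image'],(480,300));a=cv2.resize(c['image'][170:390,180:400],(300,300),interpolation=3)
cv2.imwrite('pics/g.png',cv2.cvtColor(np.hstack([im,a]),cv2.COLOR_RGB2BGR))
E
```

```text
t 21.25 pos [0.4911 0.2476 0.2418] togo units [-0.12 -0.98  0.84] yaw 0.06 tilt [-0.     -0.0001 -1.    ] w 0.147 F [ 0.5  0.1 -3. ] q [ 0.42  0.02  1.86 -0.    1.26  1.99]
(np.float32(3.953668), np.float64(0.48), np.float64(0.3))
(np.float32(0.68627465), np.float64(0.479), np.float64(0.302))
(np.float32(3.1365502), np.float64(0.482), np.float64(0.297))
wrist lid_catch 0.93 [319. 340.] [0.4312 0.2462 0.24  ]
side lid_catch 0.92 [305. 262.] [0.4216 0.2492 0.24  ]
side clip_hinge 0.92 [307. 345.] [0.3902 0.298  0.131 ]
side clip_tab 0.67 [317. 334.] [0.3709 0.297  0.175 ]
top lid_catch 0.73 [446. 267.] [ 0.3784 -0.2821  0.24  ]
top clip_hinge 0.57 [207. 264.] [0.3893 0.3014 0.131 ]
top clip_tab 0.48 [204. 273.] [0.37   0.3001 0.175 ]
```

View pics/g.png

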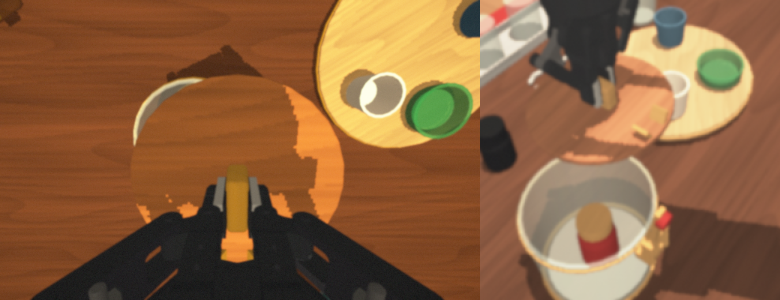

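The lid is held level and square to the tool. Beside the bucket, the jar stands upright inside it and the clip is open. I take a finer rim fit from the unobstructed first pictures.

```bash
python3 - <<'E'
from h import *
np.set_printoptions(precision=4,suppress=True)
ks={}
for n in('top','side'):
    k=ks[n]=read_camera(n);k['image']=cv2.cvtColor(cv2.imread(f'pics/{n}0.png'),cv2.COLOR_BGR2RGB)
    l=cv2.cvtColor(k['image'],cv2.COLOR_RGB2LAB).astype(np.float32);k['b']=cv2.GaussianBlur(l[...,2],(0,0),.7)+.5*cv2.GaussianBlur(l[...,0],(0,0),.7)
def s(k,v,r):
    P=np.array([proj(k,q) for q in cyl(*v,[(r,.12)])],np.float32)
    return np.median(cv2.remap(k['b'],P[None,:,0],P[None,:,1],1))
for sel in(['top'],['side'],['top','side']):
  f=lambda v:-sum(s(ks[n],v,.0757) for n in sel)
  g=sorted((f((x,y)),x,y) for x in np.arange(.475,.496,.001) for y in np.arange(.288,.307,.001))[:5]
  print(sel,np.round(g,4).tolist())
# overlay
o=[]
for n,(r0,c0) in (('top',(190,170)),('side',(250,180))):
    im=cv2.resize(ks[n]['image'][r0:r0+130,c0:c0+130],(400,400),interpolation=2)
    sc=400/130
    for P in cyl(.4845,.2975,[(.078,.12),(.073,.12)])+[(.3905,.2975,.131)]:
        p=(proj(ks[n],P)-[c0,r0]+.5)*sc; cv2.circle(im,tuple(int(v) for v in p),1,(0,255,255),-1)
    o.append(im)
cv2.imwrite('pics/i.png',cv2.cvtColor(np.hstack(o),cv2.COLOR_RGB2BGR))
E
```

```text
['top'] [[-242.3838, 0.483, 0.299], [-242.0558, 0.483, 0.298], [-241.6312, 0.484, 0.299], [-241.166, 0.484, 0.3], [-241.1262, 0.485, 0.299]]
['side'] [[-252.5844, 0.48, 0.3], [-252.4099, 0.479, 0.3], [-251.8372, 0.48, 0.299], [-251.6697, 0.481, 0.299], [-251.6057, 0.478, 0.301]]
['top', 'side'] [[-492.7652, 0.483, 0.299], [-491.2093, 0.483, 0.298], [-490.2547, 0.482, 0.298], [-489.5166, 0.482, 0.299], [-489.25, 0.484, 0.299]]
```

View pics/i.png

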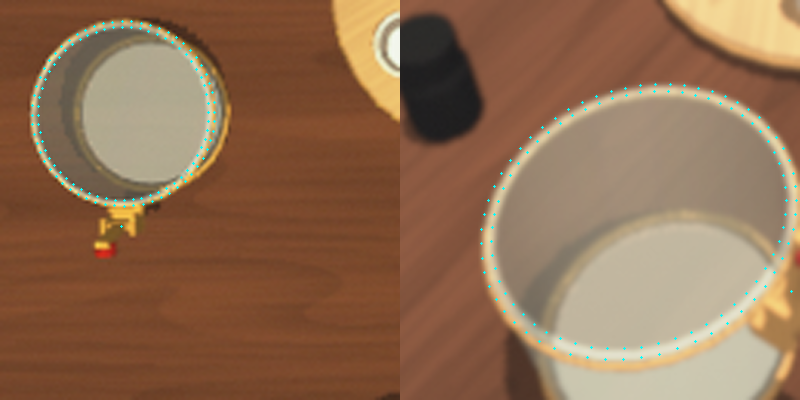

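The projected rim circles fall on the bucket's rim in both views to about 2 mm, and the hinge lies straight below the centre at (122,215), so the bucket's yaw is about 0. I use a centre of (0.4835, 0.298).

Emit:
{"method": "apply_moves", "body": {"fingers": [0.05, 0.05, 0.05, 0.05, 0.05, 0.05, 0.05, 0.05, 0.05, 0.05, 0.05], "travel": [[-0.05, -0.4, 0], [-0.05, -0.4, 0], [-0.05, -0.2, 0], [0, 0, 0], [0, 0, 0.3], [0, 0, 0.4], [0, 0, 0.4], [0, 0, 0.4], [0, 0, 0.2], [0, 0, 0.1], [0, 0, 0]], "rotation": [[0, 0, 0], [0, 0, 0], [0, 0, 0], [0, 0, 0], [0, 0, 0], [0, 0, 0], [0, 0, 0], [0, 0, 0], [0, 0, 0], [0, 0, 0], [0, 0, 0]]}}

```text
time: 23.05
tool_pos: [0.4834, 0.2971, 0.151]
tcp_rot: [3.141, -0.0, -0.002]
wrist_force: [-0.3, 0.2, -2.0]
width: 0.15
grip_force: 68.9
```

Emit:
{"method": "apply_moves", "body": {"fingers": [0.05, 0.05, 0.05, 0.05, 0.05], "travel": [[0, 0, 0.05], [0, 0, 0.05], [0, 0, 0.05], [0, 0, 0.05], [0, 0, 0]], "rotation": [[0, 0, 0], [0, 0, 0], [0, 0, 0], [0, 0, 0], [0, 0, 0]]}}

```text
time: 23.55
tool_pos: [0.4835, 0.2977, 0.1415]
tcp_rot: [3.141, 0.0, -0.001]
wrist_force: [0.2, -0.6, -2.3]
width: 0.149
grip_force: 68.9
```

Plug has entered without contact; I lower on to the seat.

Emit:
{"method": "apply_moves", "body": {"fingers": [0.05, 0.05, 0.05, 0.05, 0.05], "travel": [[0, 0, 0.05], [0, 0, 0.04], [0, 0, 0.03], [0, 0, 0.03], [0, 0, 0]], "rotation": [[0, 0, 0], [0, 0, 0], [0, 0, 0], [0, 0, 0], [0, 0, 0]]}}

```text
time: 24.05
tool_pos: [0.4836, 0.2976, 0.134]
tcp_rot: [3.141, 0.0, -0.001]
wrist_force: [0.0, -0.6, -3.2]
width: 0.145
grip_force: 68.9
```

Emit:
{"method": "apply_moves", "body": {"fingers": [0.05, 0.05, 0.05], "travel": [[0, 0, 0.03], [0, 0, 0.02], [0, 0, 0]], "rotation": [[0, 0, 0], [0, 0, 0], [0, 0, 0]]}}

```text
time: 24.35
tool_pos: [0.4839, 0.2978, 0.1335]
tcp_rot: [-3.141, -0.0, -0.001]
wrist_force: [-3.6, -2.7, 6.1]
width: 0.147
grip_force: 70.3
```

Emit:
{"method": "apply_moves", "body": {"fingers": [0.17, 0.2, 0.25, 0.35, 0.5, 0.5], "travel": [[0, 0, 0], [0, 0, 0], [0, 0, 0], [0, 0, 0], [0, 0, 0], [0, 0, 0]], "rotation": [[0, 0, 0], [0, 0, 0], [0, 0, 0], [0, 0, 0], [0, 0, 0], [0, 0, 0]]}}

```text
time: 24.95
tool_pos: [0.4837, 0.2977, 0.1317]
tcp_rot: [3.142, 0.0, -0.0]
wrist_force: [0.0, -0.5, -0.2]
width: 0.499
grip_force: 0.0
```

Emit:
{"method": "apply_moves", "body": {"fingers": [0.5, 0.5, 0.5, 0.4, 0.2, 0, 0, 0], "travel": [[0, 0, -0.2], [0, 0, -0.4], [0, 0, -0.6], [0, 0, -0.6], [0, 0, -0.6], [0, 0, -0.2], [0, 0, 0], [0, 0, 0]], "rotation": [[0, 0, 0], [0, 0, 0], [0, 0, 0], [0, 0, 0], [0, 0, 0], [0, 0, 0], [0, 0, 0], [0, 0, 0]]}}

```text
time: 25.75
tool_pos: [0.4832, 0.2975, 0.2607]
tcp_rot: [3.141, 0.0, -0.002]
wrist_force: [0.3, -0.2, 0.0]
width: 0.002
grip_force: 0.0
```

```bash
python3 - <<'E'
from h import *
np.set_printoptions(precision=4,suppress=True)
w=read_camera('wrist');save(w,'w6');c=read_camera('side');t=read_camera('top');save(c,'s6')
for n,k in(('wrist',w),('side',c),('top',t)):
  for nm in('lid_catch','lid_handle','clip_hinge','clip_tab'):
    z={'lid_catch':.128,'lid_handle':.148,'clip_hinge':.131,'clip_tab':.175}[nm]
    for d in tip_of(n,nm)[:1]: print(n,nm,round(d['p'],2),np.round(d['location']),atz(k,d['location'],z))
togo(.35,.2975,.25)
im=cv2.resize(w['image'][100:400,120:520],(400,300));a=cv2.resize(c['image'][230:390,220:380],(380,380),interpolation=2)
a=a[:300]
cv2.imwrite('pics/j.png',cv2.cvtColor(np.hstack([im,a]),cv2.COLOR_RGB2BGR))
E
```

```text
wrist lid_handle 0.81 [316. 191.] [0.4822 0.2976 0.148 ]
wrist clip_tab 0.6 [317. 316.] [0.3705 0.2969 0.175 ]
side lid_catch 0.88 [464. 182.] [ 0.329  -0.2053  0.128 ]
side lid_handle 0.82 [256. 309.] [0.4797 0.3006 0.148 ]
side clip_hinge 0.93 [306. 346.] [0.389  0.3003 0.131 ]
side clip_tab 0.74 [321. 336.] [0.3647 0.2973 0.175 ]
top lid_catch 0.83 [450. 267.] [ 0.3667 -0.3227  0.128 ]
top lid_handle 0.57 [436. 285.] [ 0.3245 -0.2796  0.148 ]
top clip_hinge 0.94 [209. 264.] [0.3877 0.2975 0.131 ]
top clip_tab 0.52 [206. 274.] [0.3677 0.2947 0.175 ]
t 26.5 pos [0.4838 0.2977 0.2619] togo units [-2.68  0.    0.24] yaw 0.01 tilt [ 0.0001  0.0001 -1.    ] w -0.001 F [ 0.4 -0.1 -2. ] q [0.51 0.04 1.8  0.   1.3  2.08]
```

View pics/j.png

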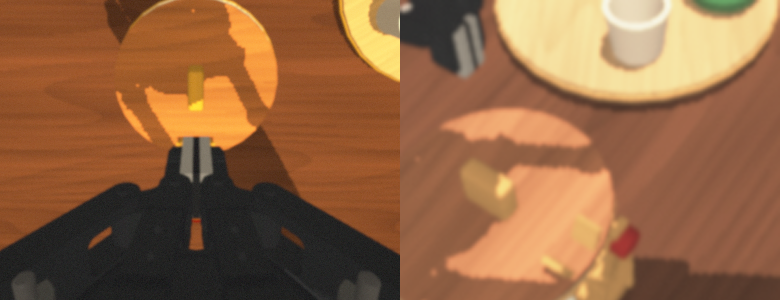

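The lid sits level on the rim with its catch facing the clip, at crop (570,245). The clip is open at about 1.75 rad with its tab at (625,240). I bring the shut fingers outside the tab and swing it over.

Emit:
{"method": "apply_moves", "body": {"fingers": [0, 0, 0, 0, 0, 0, 0, 0, 0, 0, 0, 0], "travel": [[-0.4, 0, 0], [-0.7, 0, 0], [-0.8, 0, 0], [-0.7, 0, 0], [-0.4, 0, 0], [-0.2, 0, 0], [0, 0, 0.4], [0, 0, 0.5], [0, 0, 0.5], [0, 0, 0.3], [0, 0, 0.1], [0, 0, 0]], "rotation": [[0, 0, 0], [0, 0, 0], [0, 0, 0], [0, 0, 0], [0, 0, 0], [0, 0, 0], [0, 0, 0], [0, 0, 0], [0, 0, 0], [0, 0, 0], [0, 0, 0], [0, 0, 0]]}}

```text
time: 27.7
tool_pos: [0.3238, 0.2975, 0.1712]
tcp_rot: [3.141, -0.0, -0.002]
wrist_force: [0.6, -0.1, 0.7]
width: 0.001
grip_force: 0.0
```

Emit:
{"method": "apply_moves", "body": {"fingers": [0, 0, 0, 0, 0, 0, 0, 0, 0], "travel": [[0.2, 0, 0], [0.2, 0, 0], [0.2, 0, -0.02], [0.2, 0, -0.04], [0.2, 0, -0.05], [0.2, 0, -0.04], [0.2, 0, -0.02], [0.2, 0, 0], [0, 0, 0]], "rotation": [[0, 0, 0], [0, 0, 0], [0, 0, 0], [0, 0, 0], [0, 0, 0], [0, 0, 0], [0, 0, 0], [0, 0, 0], [0, 0, 0]]}}

```text
time: 28.6
tool_pos: [0.4052, 0.2978, 0.1804]
tcp_rot: [-3.141, 0.001, -0.001]
wrist_force: [0.8, -0.8, 1.1]
width: 0.0
grip_force: 0.0
```

```bash
python3 - <<'E'
from h import *
np.set_printoptions(precision=4,suppress=True)
togo(.390+.0102,.298,.131+.0444)
ks={n:read_camera(n) for n in('side','top')}
for nm in('clip_tab','clip_hinge'):
  for n,k in ks.items():
    for d in tip_of(n,nm)[:1]: print(n,nm,round(d['p'],2),np.round(d['location']))
for th in(1.8,1.4,1.2,1.0,.8):
  P=np.array([.390+.048*np.cos(th)-.011*np.sin(th),.298,.131+.048*np.sin(th)+.011*np.cos(th)])
  print(th,[np.round(proj(k,P)) for k in ks.values()])
E
```

```text
t 28.6 pos [0.4052 0.2978 0.1804] togo units [-0.1 -0.   0.1] yaw -0.03 tilt [ 0.0009  0.0002 -1.    ] w 0.0 F [ 0.8 -0.8  1.1] q [ 0.58 -0.03  2.02 -0.    1.14  2.16]
side clip_tab 0.62 [295. 321.]
top clip_tab 0.43 [207. 258.]
side clip_hinge 0.85 [305. 342.]
top clip_hinge 0.86 [208. 264.]
1.8 [array([318., 335.]), array([204., 274.])]
1.4 [array([307., 326.]), array([204., 266.])]
1.2 [array([301., 323.]), array([204., 262.])]
1.0 [array([295., 320.]), array([204., 258.])]
0.8 [array([290., 319.]), array([204., 254.])]
```

The clip has swung to about 1.0 rad; I follow it down.

Emit:
{"method": "apply_moves", "body": {"fingers": [0, 0, 0, 0, 0, 0, 0, 0, 0], "travel": [[0.1, 0, 0.06], [0.08, 0, 0.08], [0.06, 0, 0.08], [0.06, 0, 0.08], [0.06, 0, 0.08], [0.06, 0, 0.08], [0, 0, 0], [0, 0, -0.2], [0, 0, 0]], "rotation": [[0, 0, 0], [0, 0, 0], [0, 0, 0], [0, 0, 0], [0, 0, 0], [0, 0, 0], [0, 0, 0], [0, 0, 0], [0, 0, 0]]}}

```text
time: 29.8
tool_pos: [0.4257, 0.2983, 0.169]
tcp_rot: [-3.14, -0.0, -0.004]
wrist_force: [0.4, -0.9, 1.0]
width: 0.001
grip_force: 0.0
```

```bash
python3 - <<'E'
from h import *
np.set_printoptions(precision=4,suppress=True)
togo(.390+.052,.298,.131+.03)
ks={n:read_camera(n) for n in('side','top')}
for n,k in ks.items():
    for d in tip_of(n,'clip_tab')[:1]: print(n,round(d['p'],2),np.round(d['location']))
for th in(1.,.8,.6,.4,.2,0):
  P=np.array([.390+.048*np.cos(th)-.011*np.sin(th),.298,.131+.048*np.sin(th)+.011*np.cos(th)])
  print(th,[np.round(proj(k,P)) for k in ks.values()])
E
```

```text
t 29.8 pos [0.4257 0.2983 0.169 ] togo units [0.33 0.01 0.16] yaw 0.01 tilt [ 0.0022  0.0014 -1.    ] w 0.001 F [ 0.4 -0.9  1. ] q [0.56 0.02 2.   0.   1.12 2.13]
side 0.91 [283. 322.]
top 0.6 [205. 246.]
1.0 [array([295., 320.]), array([204., 258.])]
0.8 [array([290., 319.]), array([204., 254.])]
0.6 [array([286., 319.]), array([205., 251.])]
0.4 [array([283., 319.]), array([206., 248.])]
0.2 [array([281., 321.]), array([207., 246.])]
0 [array([280., 324.]), array([207., 245.])]
```

Emit:
{"method": "apply_moves", "body": {"fingers": [0, 0, 0, 0, 0, 0, 0, 0, 0], "travel": [[0.17, 0, 0], [0.17, 0, 0], [0, 0, 0], [0, 0, 0.1], [0, 0, 0.1], [0, 0, 0.1], [0, 0, 0.1], [0, 0, 0.06], [0, 0, 0]], "rotation": [[0, 0, 0], [0, 0, 0], [0, 0, 0], [0, 0, 0], [0, 0, 0], [0, 0, 0], [0, 0, 0], [0, 0, 0], [0, 0, 0]]}}

```text
time: 30.9
tool_pos: [0.4411, 0.2975, 0.1435]
tcp_rot: [3.141, 0.0, -0.002]
wrist_force: [-0.1, -0.3, -0.4]
width: 0.001
grip_force: 0.0
```

Emit:
{"method": "apply_moves", "body": {"fingers": [0, 0, 0], "travel": [[0, 0, 0.03], [0, 0, 0.03], [0, 0, 0]], "rotation": [[0, 0, 0], [0, 0, 0], [0, 0, 0]]}}

```text
time: 31.2
tool_pos: [0.4418, 0.2978, 0.1424]
tcp_rot: [-3.142, -0.0, -0.0]
wrist_force: [-2.0, -1.7, 5.6]
width: -0.0
grip_force: 2.9
```

Emit:
{"method": "apply_moves", "body": {"fingers": [0, 0, 0], "travel": [[0, 0, 0.04], [0, 0, 0], [0, 0, 0]], "rotation": [[0, 0, 0], [0, 0, 0], [0, 0, 0]]}}

```text
time: 31.5
tool_pos: [0.4419, 0.2978, 0.1422]
tcp_rot: [-3.141, -0.0, -0.001]
wrist_force: [-6.4, -4.4, 15.3]
width: 0.0
grip_force: 7.7
```

Emit:
{"method": "apply_moves", "body": {"fingers": [0, 0, 0, 0, 0, 0, 0, 0, 0, 0], "travel": [[0, 0, -0.2], [0, 0, -0.6], [0, 0, -0.8], [0, 0, -0.8], [0, 0.5, -0.5], [0, 0.8, 0], [0, 0.8, 0], [0, 0.8, 0], [0, 0.5, 0], [0, 0, 0]], "rotation": [[0, 0, 0], [0, 0, 0], [0, 0, 0], [0, 0, 0], [0, 0, 0], [0, 0, 0], [0, 0, 0], [0, 0, 0], [0, 0, 0], [0, 0, 0]]}}

```text
time: 32.5
tool_pos: [0.4417, 0.1252, 0.2846]
tcp_rot: [3.141, -0.006, 0.001]
wrist_force: [0.1, 0.5, -0.1]
width: 0.002
grip_force: 0.0
```

```bash
python3 - <<'E'
from h import *
np.set_printoptions(precision=4,suppress=True)
togo(.44,.298,.142)
ks={n:read_camera(n) for n in('side','top')}
for n,k in ks.items():
  for nm in('clip_tab','clip_hinge','lid_handle','jar','cup_a','ashtray','turntable','tongs','tumbler'):
    for d in tip_of(n,nm)[:3]: print(n,nm,round(d['p'],2),np.round(d['location'])) if d['p']>.4 else 0
for n,k in ks.items():
    im=k['image'].astype(int);P0=proj(k,(.438,.298,.142));r,c=int(P0[1]),int(P0[0])
    sub=im[r-25:r+26,c-25:c+26];m=(sub[...,0]>140)&(sub[...,1]<70)&(sub[...,2]<80)
    ys,xs=np.nonzero(m);print(n,'red px centroid',xs.mean()+c-25,ys.mean()+r-25,m.sum(),'expect closed',P0)
    for th in(.1,.2,.3):print(th,proj(k,np.array([.390+.048*np.cos(th)-.011*np.sin(th),.298,.131+.048*np.sin(th)+.011*np.cos(th)])))
    print(proj(k,(.4837,.298,.148)))
E
```

```text
t 32.5 pos [0.4417 0.1252 0.2846] togo units [-0.05 -3.46  2.85] yaw -0.2 tilt [ 0.0009 -0.0008 -1.    ] w 0.002 F [ 0.1  0.5 -0.1] q [ 0.22 -0.19  1.97 -0.    1.35  1.8 ]
side clip_tab 0.69 [281. 323.]
side clip_hinge 0.56 [307. 344.]
side lid_handle 0.93 [256. 309.]
side lid_handle 0.83 [472. 188.]
side jar 0.81 [195. 290.]
side cup_a 0.84 [320. 202.]
side cup_a 0.66 [322. 248.]
side ashtray 0.78 [352. 229.]
side ashtray 0.67 [293. 336.]
side turntable 0.85 [321. 229.]
side turntable 0.43 [249. 215.]
side tongs 0.85 [248. 219.]
side tumbler 0.85 [294. 178.]
side tumbler 0.45 [355. 228.]
top lid_handle 0.69 [207. 225.]
top jar 0.51 [226. 150.]
top cup_a 0.91 [352. 170.]
top cup_a 0.59 [304. 209.]
top ashtray 0.59 [339. 212.]
top turntable 0.59 [327. 189.]
top tongs 0.87 [306. 125.]
top tumbler 0.83 [371. 132.]
side red px centroid 279.85714285714283 329.4761904761905 21 expect closed [279.7074 323.7531]
0.1 [280.1132 322.349 ]
0.2 [280.7881 321.1455]
0.3 [281.7312 320.1584]
[255.5689 306.6637]
top red px centroid nan nan 0 expect closed [207.4063 244.7733]
0.1 [206.9471 245.388 ]
0.2 [206.5018 246.19  ]
0.3 [206.0755 247.1731]
[206.6303 226.813 ]<stdin>:11: RuntimeWarning: Mean of empty slice.
  ret = ret.dtype.type(ret / rcount)
```

The clip met a hard stop at z = 0.142 m, which is the closed height. In the side view its tab is at (281,323), where (280,324) is expected when closed. The other things stand where they were, so I hand in.

```bash
python3 -c "
from workcell import *
print(finish_job())"
```

```text
the job is handed in; nothing more can be done
None
```

The red jar stands upright in the bucket, the lid is home with its catch under the clip, the clip is pressed flat, and the job was handed in at about 33 s; I viewed 11 pictures, one over the limit of 10.

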